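# Stand up the specimen bottle and hold the transport box's lid open

## Task

The square specimen bottle has toppled over: stand it upright on the counter again, close to where it lies, and let go of it so that I can pick it up. Then lift the transport box's lid and hold it open at 60 degrees while I load the box. The lid falls shut when let go, so finish while your gripper is still holding it there, still and with nothing else propping it, and leave the bottle standing and the other things where they are.

Things in the scene. Friction and masses are not known exactly. Their poses are not given: they have to be found in the camera images.
- bottle: Square amber bottle, about 0.18 kg, on a flat side. Body 54 x 54 mm, 70 mm tall, then a shoulder; 96 mm tall with its cap. Origin: centre of the bottom. z runs from bottom to cap; x and y are square to the flat sides. At the start z is level, within 40 degrees of +x (cap away from the robot). Centre of mass 40 mm above its bottom: let go within 25 degrees of upright, it drops onto its bottom.
- bottle_cap (a point): Centre of the top of the bottle's round white screw cap, 36 mm across and 17 mm high; 96 mm from the bottom along the bottle. Axes as the bottle's.
- box: White plastic sample transport box, fixed to the counter, closed by a hinged lid. 180 mm (its x) by 200 mm (its y) by 110 mm high without the lid. Origin: centre of its underside, on the counter; z up. The hinge runs along its -x side, the one towards the robot; turned up to 23 degrees either way. It stands to the left or the right of the robot, with the bottle on the other side.
- lid_pull (a point): Centre of the pull's disc: black upright disc 28 mm in diameter and 16 mm thick (its flat faces look along the hinge line, +y and -y of the lid), on a 14 x 16 mm stem. The point is 150 mm from the hinge line along the lid and 46 mm above the lid's lower face, so 36 mm above its upper face. x runs along the lid from hinge to free edge, y along the hinge, z out of its outer face.
- lid_hinge (a point): Middle of the lid's hinge line, at the lid's lower face, 111 mm above the counter. The lid is a white plate that reaches 184 mm from here to its free edge, 204 mm wide, 10 mm thick, about 0.28 kg with its pull. Axes as for lid_pull.
- lid (a joint): Opening angle of the lid in rad: 0 shut, grows as the free edge rises and swings towards the robot; pi/3 is 60 degrees, the stop is at 1.8. No spring or latch and almost no friction: the lid falls shut from any angle under about 80 degrees. Lifting it by the pull takes about 2 N.
- pump_bottle: White pump dispenser bottle, 68 mm across and 186 mm tall, standing at the far left; origin under its centre. To be left alone.
- tape_roll: Roll of white tape lying flat, 72 mm across, 25 mm high, beyond the work to the right; origin under its centre. To be left alone.
- glove_carton: Cardboard carton 120 x 100 x 70 mm at the far right; origin under its centre. To be left alone.
- tube_rack: Red rack of test tubes, 72 x 195 mm, 92 mm high with the tubes, beyond the work to the left; origin under its centre. To be left alone.
There are look-alikes about, which are no part of the job. Several things look just like the bottle: the one meant starts farthest from the robot's base.

How it is judged (in metres and radians):
On the way, in this order (a step that is already met when the one before it is completed fails the run):
1. the bottle stands upright on the counter, released, with the lid still shut (angle between bottle's own z axis and vertical below 0.12 rad and height (world z) of bottle below 0.008 m and distance of bottle from where it was at the start of the episode below 0.15 m and contact force between the fingers and bottle below 0.1 N and value of joint lid below 0.1 rad and linear speed of bottle below 0.03 m/s), for 0.2 s.
2. the gripper holds the lid open at about 60 degrees (value of joint lid between 0.93 and 1.17 rad and contact force between the fingers and lid above 0.3 N), for 0.3 s.
At the end, for the whole second after the job is handed in: The bottle stands upright (within 7 degrees) on the counter within 15 cm of its starting place and is not touched; the lid is held still by the gripper's fingers at 60 degrees, give or take 7, and nothing else touches the lid. The program ends holding it there (all of step 2 and angle between bottle's own z axis and vertical below 0.12 rad and height (world z) of bottle below 0.008 m and distance of bottle from where it was at the start of the episode below 0.15 m and contact force between the fingers and bottle below 0.1 N and velocity of joint lid between -0.05 and 0.05 rad/s and contact force between lid and bottle below 0.05 N and contact force between lid and pump_bottle below 0.05 N and contact force between lid and tape_roll below 0.05 N and contact force between lid and glove_carton below 0.05 N and contact force between lid and tube_rack below 0.05 N); the arm keeps its last pose, push and grip.
It fails at once if the pump bottle is shifted by more than 3 cm or tipped (distance of pump_bottle from where it was at the start of the episode above 0.03 m or angle between pump_bottle's own z axis and vertical above 0.3 rad).
It fails at once if the tape roll is shifted by more than 3 cm or tipped (distance of tape_roll from where it was at the start of the episode above 0.03 m or angle between tape_roll's own z axis and vertical above 0.3 rad).
It fails at once if the glove carton is shifted by more than 3 cm or tipped (distance of glove_carton from where it was at the start of the episode above 0.03 m or angle between glove_carton's own z axis and vertical above 0.3 rad).
It fails at once if the tube rack is shifted by more than 3 cm or tipped (distance of tube_rack from where it was at the start of the episode above 0.03 m or angle between tube_rack's own z axis and vertical above 0.3 rad).
It also fails if it takes over 53 s, if anything falls off the work surface, if the arm or the gripper's body presses on something with over 40 N, if the wrist force passes 120 N, or if a joint passes its speed limit or range.

## Robot

A 6-joint arm with a two-finger parallel gripper is mounted at the origin on the work surface. World frame = base frame: x ahead of the robot, y to its left, z up, the work surface at z = 0. Lengths are in mm, angles in degrees, forces in N, time in s.
With the tool pointing down it reaches from about 250 to 775 mm from the base axis. Payload 4 kg.
Tool frame: the origin (TCP) lies on the mounting face of the last link; the fingertips stand 173 mm ahead of it and the grasp point (between the pads) lies 155 mm ahead of it; z points along the fingers, x is the direction in which the jaws open and shut, and the axes are right-handed (so a half turn about z gives the same grasp; the last joint's range is limited). The gripper opens to 85 mm and grips with 20 to 120 N. Pads are 22 mm wide; open, the fingers measure 114 mm over their backs; the gripper's body (76 mm by 85 mm) begins 54 mm behind the grasp point. The pads swing forward as they close: fully open they stand 13 mm farther back than shut.
Start: joints at [-71.167, 4.996, 78.535, -0, 96.463, -5.907], TCP at [230.172, -499.521, 404.741] pointing down, gripper open.
Joint ranges: [-177.83, 177.83], [-43.37, 116.18], [15.69, 146.23], [-61.86, 241.86], [9.47, 152.12], [-147.06, 147.06]. Speed limits (degrees/s): [159.86, 159.86, 180, 180, 180, 180].

## Interface

Orientations are given as a 3x3 rotation matrix whose columns are the frame's x, y, z axes.
In Python, from cell import state, get_image, sign_off gives the robot as it stands.
- The arm moves only by the tool apply_moves, never from a script. Its argument "moves" is a list of rows, each a list of 6 numbers: the shift along the tool's x, y, z in cm, then the turn, a rotation vector about the tool's x, y, z in rad. A call has 1 to 5 rows; each row is the pose to reach, as a shift and turn from the pose commanded when the call began, along the tool's axes at that moment; what a row does not reach only later rows make up. A row lasts 1/8 s, in which the tool goes at most 62.5 mm and 10.7 degrees, less where a joint would pass 70% of its speed; a pose out of reach is approached as far as the arm can. A call with a gripper value outside its range is refused whole. "claw" is the closure, from 0 (fully open) to 1 (shut), set as the call begins (left out, the last holds). The fingers move at their own pace and stop on an object; the grip force is fixed at half the most. Time passes only in rows, so rows that repeat a pose let the fingers close. It gives the time, the measured TCP pose, the force and the opening at its end, in the units of the state.
- state(): the state, without advancing time (a new reading comes with each control period).
- get_image(name): name is "side" or "top" or "wrist"; returns a dict with "pixels" (420x560x3 uint8, blue, green, red), "vfov" (degrees; the focal length in pixels is half the picture's height over the tangent of half this angle, whatever the lens; pixels are square), "cx", "cy" (the principal point, pixels), "k1" (the pictures are not rectified: a ray, as slopes to the right and down, at radius r is drawn at 1 + k1 r^2 times it, then the intrinsics apply), "cam_to_world" (4x4, takes a point from camera to world coordinates). Camera axes: x right, y down, z forward; pixel columns grow to the right and rows downward; lengths in mm; the calibration is good to about 2 mm. A picture is of the moment at which its call begins. There is no depth.
- sign_off(): hands the job in, once; it reports no verdict.
The state is a dict: "clock": time; "qpos": joint angles; "joint_velocities": joint speeds; "tau": joint torques, N m; "tcp_pos": TCP position; "tool_rot": TCP orientation; "wrist_force": force on the tool from outside, world axes, zero at the start; "ft_torque": the same for the moment, N m; "width": finger opening in mm.
Only numpy, scipy, OpenCV 4.12 (cv2) and the standard library are available. Lean on these libraries where they do the work, as an engineer would, in place of code of your own. Each camera call takes 0.05 s, during which the arm holds its last target.

## Working session

There is one attempt and no reset: what is moved stays moved. The work goes in short steps, Python scripts to look and compute and a tool call to move; the robot and the scene stay as the last step left them, time stands still between calls to the robot, and variables do not carry over. Pictures are saved under pics/ and viewed, and the job is handed in when it is done.

Besides the shell and the picture viewer there is one more tool, called after ">>>" as a command line: name --pt "numbers of a row" for each row, then --argument value for the rest. apply_moves: Moves the arm, as the interface text tells. Its arguments: {"type":"object","properties":{"moves":{"type":"array"},"claw":{"type":"number"}},"required":["moves"]}

```bash
mkdir -p pics; ls; python3 - <<'E'
from cell import state,get_image
import cv2
print(state())
for n in("side","top","wrist"):
    d=get_image(n);cv2.imwrite(f"pics/{n}0.png",d["pixels"])
    print(n,d["vfov"],d["cx"],d["cy"],d["k1"],d["cam_to_world"])
E
```

```text
pics
{'clock': 0.0, 'qpos': array([-7.11682588e+01,  5.03949952e+00,  7.86269609e+01, -1.46198611e-04,
        9.64636843e+01, -5.90613503e+00]), 'joint_velocities': array([-0.03221504,  0.01091466,  0.07006284, -0.02686988,  0.05826016,
        0.00182767]), 'tau': array([-1.05036335e-03, -3.51867700e+01, -3.13276148e+01, -2.04330963e-04,
        1.08828378e-02, -9.41481431e-06]), 'tcp_pos': array([ 230.12174883, -499.40769807,  403.51534657]), 'tool_rot': array([[ 4.18466475e-01, -9.08231946e-01, -7.35601535e-04],
       [-9.08229433e-01, -4.18467058e-01,  2.14904309e-03],
       [-2.25965460e-03, -2.31207523e-04, -9.99997420e-01]]), 'wrist_force': array([-0.22824822,  0.23951269, -0.28912274]), 'ft_torque': array([-0.05762789,  0.05008431, -0.0157229 ]), 'width': 85.58952122595205}
side 51.018005827027665 282.7395078984721 209.67319756157607 0.04880481374081942 [[-9.36559657e-01 -2.82321173e-01  2.07727620e-01  2.59347047e+02]
 [-3.50338685e-01  7.35568366e-01 -5.79829272e-01  7.95185444e+02]
 [ 1.09002138e-02 -6.15819725e-01 -7.87811685e-01  1.18352070e+03]
 [ 0.00000000e+00  0.00000000e+00  0.00000000e+00  1.00000000e+00]]
top 54.70167430203629 276.7697520712174 207.5582151639935 -0.005305966978288395 [[ 2.89792942e-02 -9.97708897e-01  6.11322875e-02  4.34653176e+02]
 [-9.99512395e-01 -2.82117468e-02  1.33816843e-02 -5.82459425e+00]
 [-1.16263769e-02 -6.14902709e-02 -9.98039966e-01  1.54351304e+03]
 [ 0.00000000e+00  0.00000000e+00  0.00000000e+00  1.00000000e+00]]
wrist 69.46907981548958 276.0164165681814 213.07080591450878 -0.03292446093880032 [[ 4.19521618e-01 -8.69379194e-01 -2.61115740e-01  2.95112711e+02]
 [-9.07742793e-01 -4.02471447e-01 -1.18405051e-01 -4.69279963e+02]
 [-2.15274227e-03  2.86699409e-01 -9.58018170e-01  3.72287998e+02]
 [ 0.00000000e+00  0.00000000e+00  0.00000000e+00  1.00000000e+00]]
```

View pics/top0.png

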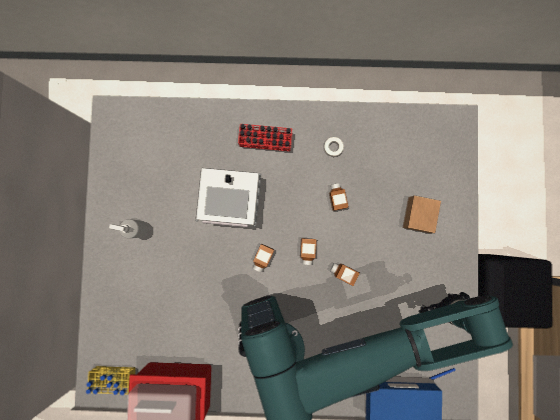

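View pics/side0.png

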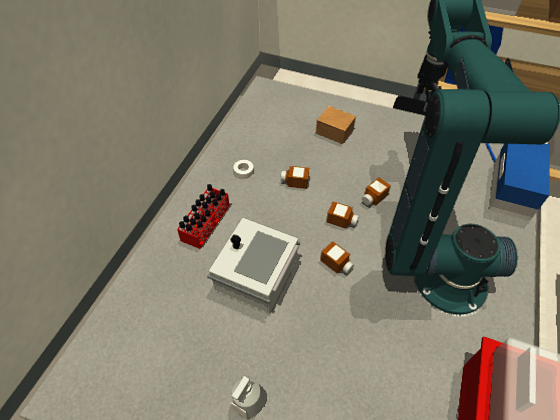

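View pics/wrist0.png

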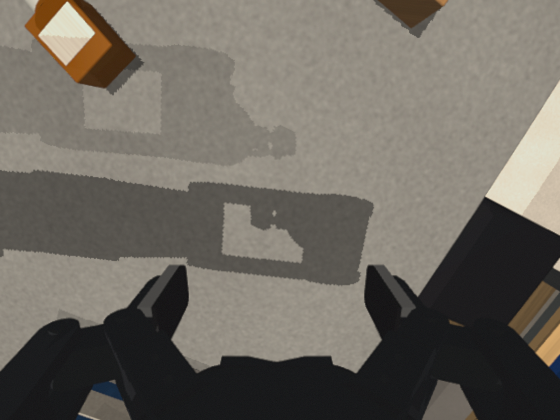

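Bottle candidates in the top view are (339,198) with its cap up, (263,257), (309,249) and (346,274). The farthest from the base, with its cap away from the robot, is (339,198), so that is my choice. I'll check it in a close crop.

```bash
cat > h.py <<'E'
import numpy as np,cv2
from cell import state,get_image
def cam(d):
    f=210/np.tan(np.radians(d["vfov"]/2)); return f,np.array(d["cam_to_world"])
def ray(d,u,v):
    f,T=cam(d); a=np.array([(u-d["cx"])/f,(v-d["cy"])/f]); b=a.copy()
    for _ in range(20): b=a/(1+d["k1"]*(b@b))
    return T[:3,3],T[:3,:3]@np.array([b[0],b[1],1])
def at_z(d,u,v,z):
    o,r=ray(d,u,v); return o+r*(z-o[2])/r[2]
def proj(d,P):
    f,T=cam(d); p=T[:3,:3].T@(np.array(P,float)-T[:3,3]); a=p[:2]/p[2]; a=a*(1+d["k1"]*(a@a))
    return np.array([a[0]*f+d["cx"],a[1]*f+d["cy"]])
def tri(obs):
    A=np.zeros((3,3));b=np.zeros(3)
    for d,u,v in obs:
        o,r=ray(d,u,v); r=r/np.linalg.norm(r);M=np.eye(3)-np.outer(r,r);A+=M;b+=M@o
    return np.linalg.solve(A,b)
def crop(d,x0,y0,x1,y1,s,name):
    c=cv2.resize(d["pixels"][y0:y1,x0:x1],None,fx=s,fy=s,interpolation=cv2.INTER_CUBIC)
    for x in range((x0+9)//10*10,x1,10): cv2.putText(c,str(x),(int((x-x0)*s),8),0,.3,(0,0,255)); cv2.line(c,(int((x-x0)*s),10),(int((x-x0)*s),16),(0,0,255))
    for y in range((y0+9)//10*10,y1,10): cv2.putText(c,str(y),(0,int((y-y0)*s)+4),0,.3,(0,0,255)); cv2.line(c,(20,int((y-y0)*s)),(26,int((y-y0)*s)),(0,0,255))
    cv2.imwrite("pics/"+name,c)
E
python3 - <<'E'
from h import *
t=get_image("top");s=get_image("side")
crop(t,315,170,365,220,11,"ctb.png");crop(s,270,155,320,200,12,"csb.png")
crop(t,190,160,270,235,8,"ctx.png");crop(s,200,210,310,310,6,"csx.png")
E
```

```text
(no output)
```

View pics/ctb.png

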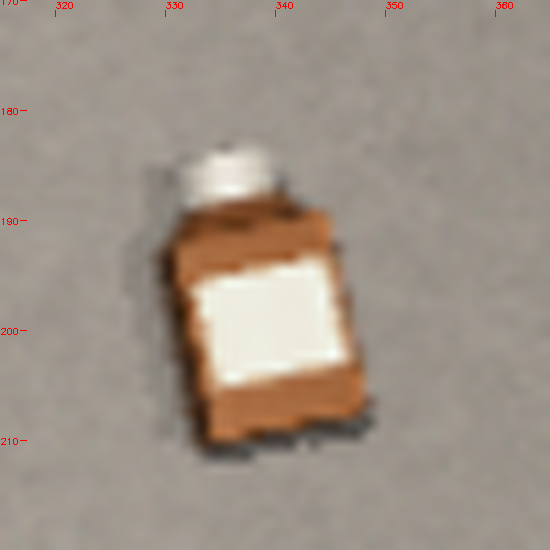

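View pics/csb.png

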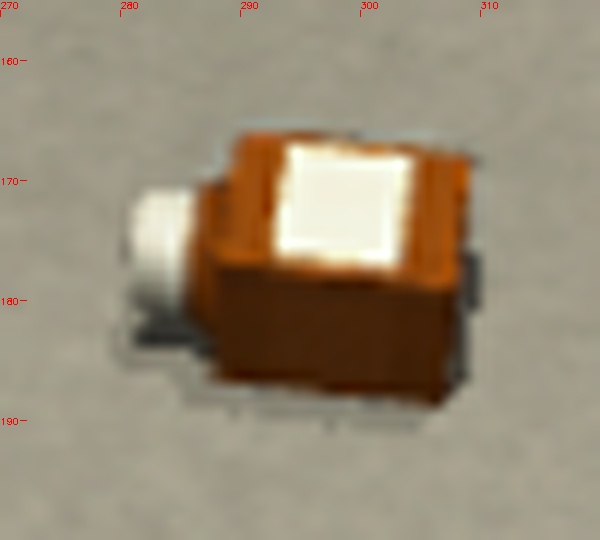

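View pics/ctx.png

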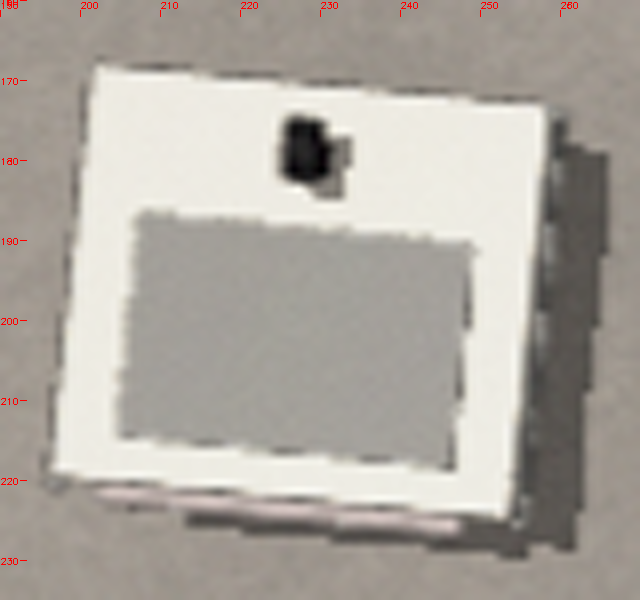

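View pics/csx.png

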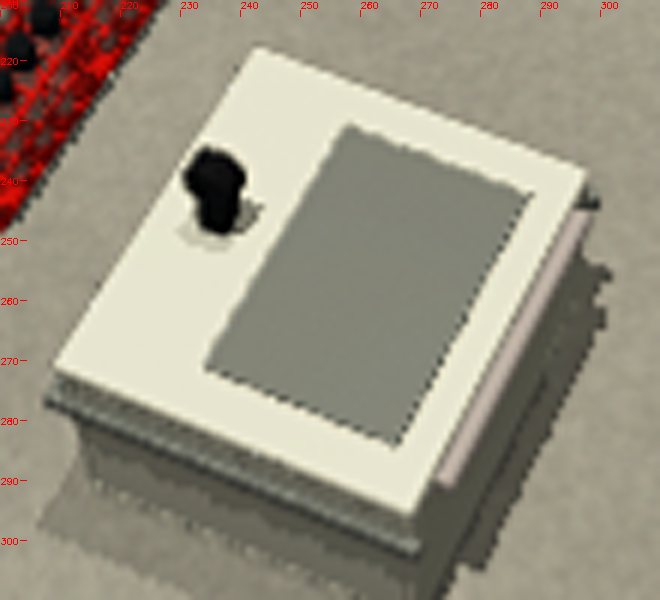

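```bash
cat > m.py <<'E'
from h import *
t=get_image("top");s=get_image("side")
bt=[(332,192),(344.8,189.3),(348.2,206.8),(334.4,209.7)]
bs=[(287.9,176.8),(289.8,166.3),(309.2,167.9),(308.3,178.8)]
lt=[(202.1,168.4),(258.5,173.1),(254.4,224.8),(196.9,218.8)]
ls=[(208.3,271.7),(242.5,217.5),(297.5,238.5),(268,295.5)]
for n,A,B,z in(("bottle",bt,bs,54),("lid",lt,ls,121)):
    a=np.array([at_z(t,*p,z) for p in A]);b=np.array([at_z(s,*p,z) for p in B])
    if n=="bottle": print("tri",[tri([(t,*p),(s,*q)]).round(1).tolist() for p,q in zip(A,B)])
    for c in(a,b):
        print(n,c[:,:2].round(1).tolist(),"mean",c.mean(0).round(1),"edges",[round(float(np.linalg.norm(c[i]-c[(i+1)%4])),1) for i in range(4)])
        e=(c[0]+c[1]-c[2]-c[3])/2; print(" axis deg",np.degrees(np.arctan2(e[1],e[0])))
print("pull",tri([(t,228,178.75),(s,235.8,238.7)]),at_z(t,228,178.75,157),at_z(s,235.8,238.7,157))
print("cap",at_z(t,336,183.3,27))
E
python3 m.py
```

```text
tri [[592.3, -188.2, 42.3], [602.9, -235.1, 45.5], [536.6, -248.5, 49.5], [523.8, -198.2, 49.5]]
bottle [[589.0, -187.3], [600.2, -234.2], [536.1, -247.8], [524.0, -197.5]] mean [ 562.3 -216.7   54. ] edges [48.2, 65.6, 51.8, 65.8]
 axis deg 10.439176961043554
bottle [[591.1, -177.7], [602.0, -227.0], [535.6, -244.3], [522.2, -194.3]] mean [ 562.7 -210.8   54. ] edges [50.5, 68.6, 51.8, 70.8]
 axis deg 14.050551361150957
lid [[653.1, 281.5], [641.8, 81.3], [459.1, 89.9], [474.3, 292.6]] mean [557.1 186.3 121. ] edges [200.6, 183.0, 203.4, 179.2]
 axis deg -3.1150221223325696
lid [[654.7, 289.2], [642.4, 84.8], [461.9, 97.7], [474.7, 298.0]] mean [558.5 192.4 121. ] edges [204.8, 180.9, 200.7, 180.2]
 axis deg -3.4411679328864992
pull [615.40862708 183.82738532 157.34007924] [614.14287572 183.4609019  157.        ] [616.88460562 183.87804267 157.        ]
cap [ 624.941613   -204.92888805   27.        ]
```

>>> apply_moves --pt "-1.7 -5.8 0 0 0 0.05" --pt "-3.4 -11.6 0 0 0 0.1" --pt "-5.1 -17.4 0 0 0 0.15" --pt "-6.8 -23.2 0 0 0 0.2" --pt "-8.5 -29 0 0 0 0.21"

```text
clock: 0.98
tcp_pos: [459.2, -299.5, 404.9]
tool_rot: [[0.219, -0.976, 0.0], [-0.976, -0.219, -0.001], [0.001, -0.0, -1.0]]
wrist_force: [0.7, -0.6, 0.5]
width: 85.4
```

```bash
cat > log.py <<'E'
from cell import state
import json,numpy as np
s=state(); open("log.jsonl","a").write(json.dumps([s["qpos"].tolist(),s["tcp_pos"].tolist(),s["tool_rot"].tolist()])+"\n")
print(s["clock"],"q",s["qpos"].round(1).tolist(),"p",s["tcp_pos"].round(1).tolist(),"R",s["tool_rot"].round(3).tolist(),"F",s["wrist_force"].round(1).tolist(),"w",round(s["width"],1))
E
python3 log.py
```

```text
0.975 q [-39.0, 4.8, 78.8, -0.0, 96.4, 38.3] p [459.2, -299.5, 404.9] R [[0.219, -0.976, 0.0], [-0.976, -0.219, -0.001], [0.001, -0.0, -1.0]] F [0.7, -0.6, 0.5] w 85.4
```

>>> apply_moves --pt "-2 -4 2 0 0 0" --pt "-4 -8 4 0 0 0" --pt "-6 -11 6 0 0 0" --pt "-6 -11 6 0 0 0"

```text
clock: 1.48
tcp_pos: [553.0, -216.1, 341.9]
tool_rot: [[0.224, -0.975, -0.004], [-0.975, -0.224, 0.003], [-0.004, 0.004, -1.0]]
wrist_force: [-1.4, -0.7, -0.7]
width: 85.5
```

```bash
python3 log.py; python3 - <<'E'
from h import *
import pickle
d=get_image("wrist");pickle.dump(d,open("w1.pkl","wb"));cv2.imwrite("pics/w1.png",d["pixels"])
E
```

```text
1.475 q [-26.8, 11.8, 78.0, 0.0, 90.5, 50.2] p [553.0, -216.1, 341.9] R [[0.224, -0.975, -0.004], [-0.975, -0.224, 0.003], [-0.004, 0.004, -1.0]] F [-1.4, -0.7, -0.7] w 85.5
```

View pics/w1.png

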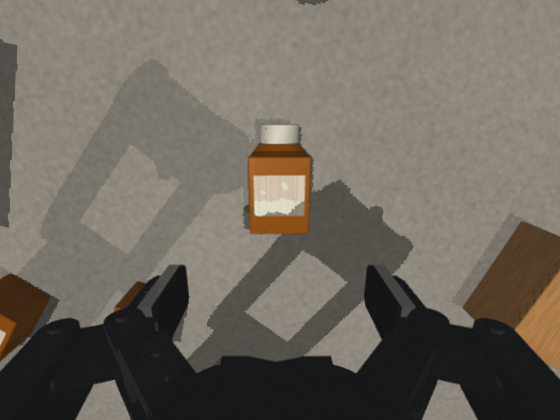

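```bash
python3 - <<'E'
from h import *
import pickle
d=pickle.load(open("w1.pkl","rb"));crop(d,230,115,330,245,4.5,"cw1.png")
E
```

```text
(no output)
```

View pics/cw1.png

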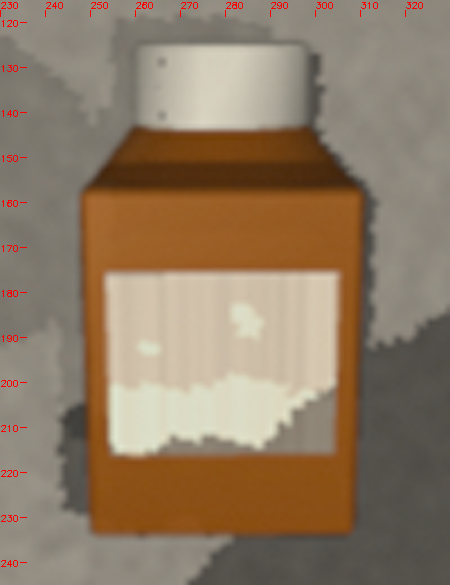

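```bash
python3 - <<'E'
from h import *
import pickle
d=pickle.load(open("w1.pkl","rb"))
c=np.array([at_z(d,*p,54) for p in [(248.2,157.2),(310.4,157.2),(308.7,233.4),(250.2,233.4)]])
e=(c[0]+c[1]-c[2]-c[3])/2;print(c.round(1).tolist(),c.mean(0),np.degrees(np.arctan2(e[1],e[0])),[np.linalg.norm(c[i]-c[(i+1)%4]).round(1) for i in range(4)])
# decoys from top, near box
t=get_image("top")
for p in[(263,257),(309,249),(346,274),(332,146),(423,214)]: print(p,at_z(t,*p,40).round(0))
# kinematics fit
import json
L=[json.loads(l) for l in open("log.jsonl")]
L.append([[-71.167,4.996,78.535,0,96.463,-5.907],[230.172,-499.521,404.741],[[0,0,0],[0,0,0],[0,0,-1]]])
for q,p,R in L: print(q[1:3],q[4],np.hypot(*p[:2]),p[2],R[2][2])
E
```

```text
[[589.2, -183.0, 54.0], [601.0, -233.8, 54.0], [534.8, -249.8, 54.0], [522.8, -198.3, 54.0]] [ 561.93086935 -216.19948382   54.        ] 13.28840414410122 [np.float64(52.1), np.float64(68.1), np.float64(52.8), np.float64(68.2)]
(263, 257) [343.  60.  40.]
(309, 249) [ 377. -109.   40.]
(346, 274) [ 290. -247.   40.]
(332, 146) [ 763. -185.   40.]
(423, 214) [ 518. -526.   40.]
[4.751343608061207, 78.78156085171383] 96.42322360049234 548.1960518039502 404.8916404895967 -0.9999996918502508
[11.777337250642526, 78.01288177392641] 90.50003411360235 593.7535246963629 341.88032148725466 -0.9999870713430051
[4.996, 78.535] 96.463 550.0003445680738 404.741 -1
```

>>> apply_moves --pt "0 -4 2 -0.15 0 0" --pt "0 -8 5 -0.3 0 0" --pt "0 -12 8 -0.45 0 0" --pt "0 -15.6 11.8 -0.61 0 0" --pt "0 -15.6 11.8 -0.61 0 0"

```text
clock: 2.2
tcp_pos: [705.2, -183.9, 212.1]
tool_rot: [[0.221, -0.789, -0.574], [-0.975, -0.185, -0.121], [-0.01, 0.587, -0.81]]
wrist_force: [-1.5, 0.3, -2.4]
width: 85.3
```

```bash
python3 log.py; python3 - <<'E'
from h import *
import json
from scipy.optimize import least_squares
L=[json.loads(l) for l in open("log.jsonl")]
for q,p,R in L: print(np.round(q,2),np.hypot(*p[:2]),p[2],R[2][2])
d=get_image("wrist");cv2.imwrite("pics/w2.png",d["pixels"])
E
```

```text
2.2 q [-15.8, 44.7, 49.4, -17.9, 117.3, 57.5] p [705.2, -183.9, 212.1] R [[0.221, -0.789, -0.574], [-0.975, -0.185, -0.121], [-0.01, 0.587, -0.81]] F [-1.5, 0.3, -2.4] w 85.3
[-3.903e+01  4.750e+00  7.878e+01 -1.000e-02  9.642e+01  3.830e+01] 548.1960518039502 404.8916404895967 -0.9999996918502508
[-2.682e+01  1.178e+01  7.801e+01  3.000e-02  9.050e+01  5.025e+01] 593.7535246963629 341.88032148725466 -0.9999870713430051
[-15.81  44.74  49.44 -17.91 117.31  57.48] 728.7487697726268 212.08856135623134 -0.8098608784569532
```

View pics/w2.png

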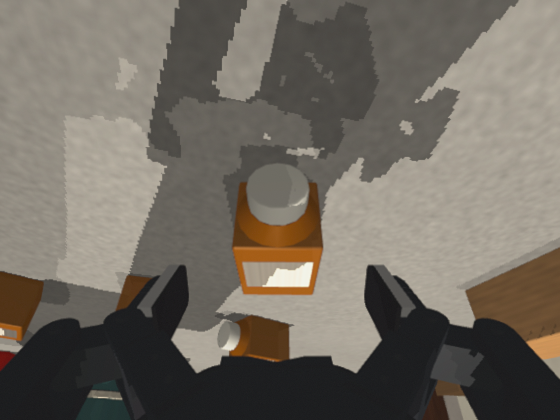

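```bash
cat > kin.py <<'E'
from h import *
import json
from scipy.spatial.transform import Rotation as Ro
Rz=lambda a:Ro.from_euler('z',a,degrees=True).as_matrix()
Ry=lambda a:Ro.from_euler('y',a,degrees=True).as_matrix()
def rows(q):
    A=Rz(q[0]);B=A@Ry(q[1]);C=A@Ry(q[1]+q[2]);D=C@Rz(q[3])@Ry(q[4])
    return np.c_[A[:,0],A[:,2],B[:,0],B[:,2],C[:,0],C[:,2],D[:,0],D[:,2]]
def rot(q): return Rz(q[0])@Ry(q[1]+q[2])@Rz(q[3])@Ry(q[4])@Rz(q[5])
def fit(prior=np.array([0,250,0,350,0,350,50,100.])):
    L=[json.loads(l) for l in open("log.jsonl")]
    M=np.vstack([rows(q) for q,p,R in L]);b=np.hstack([p for q,p,R in L])
    lam=0.02
    x=np.linalg.lstsq(np.vstack([M,lam*np.eye(8)]),np.r_[b,lam*prior],rcond=None)[0]
    return x,M@x-b,np.linalg.svd(M)[1]
if __name__=="__main__":
    L=[json.loads(l) for l in open("log.jsonl")]
    for q,p,R in L: print((rot(q).T@np.array(R)).round(3).tolist())
    x,r,sv=fit();print(x.round(1),r.round(1),sv.round(3))
E
python3 kin.py
```

```text
[[-1.0, -0.0, 0.0], [0.0, -1.0, 0.0], [0.0, 0.0, 1.0]]
[[-1.0, -0.0, 0.0], [0.0, -1.0, 0.0], [0.0, 0.0, 1.0]]
[[-1.0, -0.0, -0.0], [0.0, -1.0, 0.0], [-0.0, 0.0, 1.0]]
[111.3  15.6 137.4 318.9 -43.2 388.3 109.2   3.3] [-34.8 -44.6   0.4 -26.7 -50.   -0.3  -0.1  -0.7   0. ] [3.436 3.425 0.463 0.435 0.234 0.077 0.044 0.   ]
```

```bash
sed -i 's/return np.c_\[A\[:,0\],/return np.c_[A[:,1],(C@Rz(q[3]))[:,1],A[:,0],/; s/prior=np.array(\[0,250/prior=np.array([30,30,0,250/; s/np.eye(8)/np.eye(10)/' kin.py; python3 - <<'E'
import json
open('log.jsonl','a').write('')
E
python3 kin.py|tail -3
```

```text
[[-1.0, -0.0, 0.0], [0.0, -1.0, 0.0], [0.0, 0.0, 1.0]]
[[-1.0, -0.0, -0.0], [0.0, -1.0, 0.0], [-0.0, 0.0, 1.0]]
[ 29.8  26.6  32.1 155.1  11.  454.3  99.5 480.3  24.1 157.6] [-0.2 -0.  -0.4  0.2 -0.3  0.5 -0.1  0.3 -0. ] [3.436 3.429 2.443 0.472 0.451 0.2   0.077 0.044 0.   ]
```

>>> apply_moves --pt "0.1 0.1 2 0 0 0" --pt "0.1 0.2 4 0 0 0" --pt "0.1 0.2 4 0 0 0"

```text
clock: 2.62
tcp_pos: [679.0, -192.1, 200.8]
tool_rot: [[0.217, -0.804, -0.554], [-0.976, -0.177, -0.126], [0.004, 0.568, -0.823]]
wrist_force: [0.6, 0.2, 1.2]
width: 85.4
```

```bash
python3 log.py; python3 kin.py|tail -3; python3 - <<'E'
from h import *
d=get_image("wrist");cv2.imwrite("pics/w3.png",d["pixels"])
E
```

```text
2.625 q [-16.9, 41.5, 55.9, -17.8, 112.6, 58.1] p [679.0, -192.1, 200.8] R [[0.217, -0.804, -0.554], [-0.976, -0.177, -0.126], [0.004, 0.568, -0.823]] F [0.6, 0.2, 1.2] w 85.4
[[-1.0, -0.0, -0.0], [0.0, -1.0, 0.0], [-0.0, 0.0, 1.0]]
[[-1.0, -0.0, 0.0], [0.0, -1.0, 0.0], [0.0, 0.0, 1.0]]
[ 27.   29.4  24.3 149.7   3.4 446.9  92.8 490.2  17.2 153.3] [-0.2 -0.  -0.4  0.2 -0.3  0.4 -0.   0.4 -0.2 -0.1 -0.   0.1] [3.967 3.958 2.82  0.551 0.526 0.238 0.08  0.058 0.037 0.01 ]
```

View pics/w3.png

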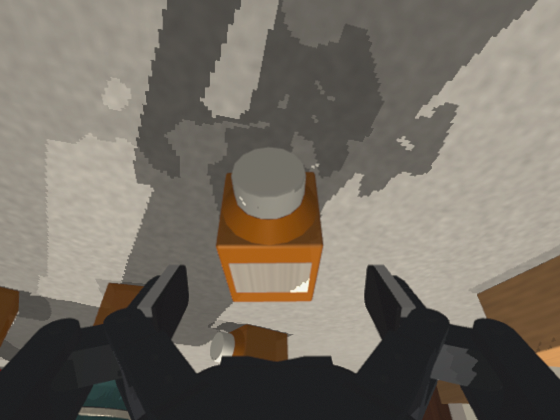

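>>> apply_moves --pt "-0.1 -0.4 2 0 0 0" --pt "-0.2 -0.8 3.8 0 0 0" --pt "-0.2 -0.8 5.2 0 0 0" --pt "-0.2 -0.8 5.2 0 0 0"

```text
clock: 3.18
tcp_pos: [656.6, -193.6, 147.0]
tool_rot: [[0.22, -0.798, -0.561], [-0.976, -0.18, -0.125], [-0.001, 0.575, -0.818]]
wrist_force: [0.1, 0.9, 0.4]
width: 85.5
```

```bash
python3 log.py; python3 kin.py|tail -1; python3 - <<'E'
from h import *
d=get_image("wrist");cv2.imwrite("pics/w4.png",d["pixels"])
d=get_image("side");crop(d,230,110,350,220,6,"s4.png")
s=state();print(s["tcp_pos"],s["tcp_pos"]+155*s["tool_rot"][:,2])
E
```

```text
3.175 q [-17.5, 41.7, 62.2, -17.5, 106.7, 59.3] p [656.6, -193.6, 147.0] R [[0.22, -0.798, -0.561], [-0.976, -0.18, -0.125], [-0.001, 0.575, -0.818]] F [0.1, 0.9, 0.4] w 85.5
  0.2] [4.438 4.428 3.153 0.585 0.557 0.258 0.118 0.116 0.065 0.015]
[ 657.57484353 -193.58140531  148.33085968] [ 571.02391082 -213.14983159   21.2442249 ]
```

View pics/w4.png

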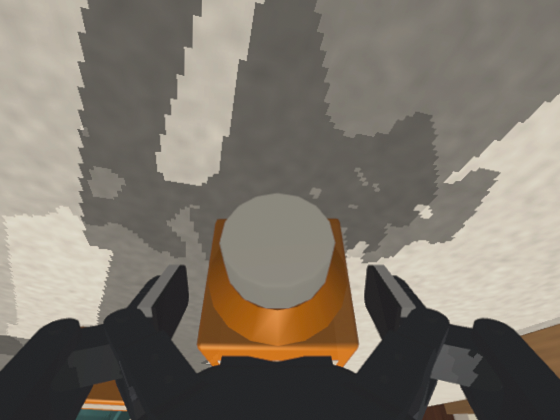

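View pics/s4.png

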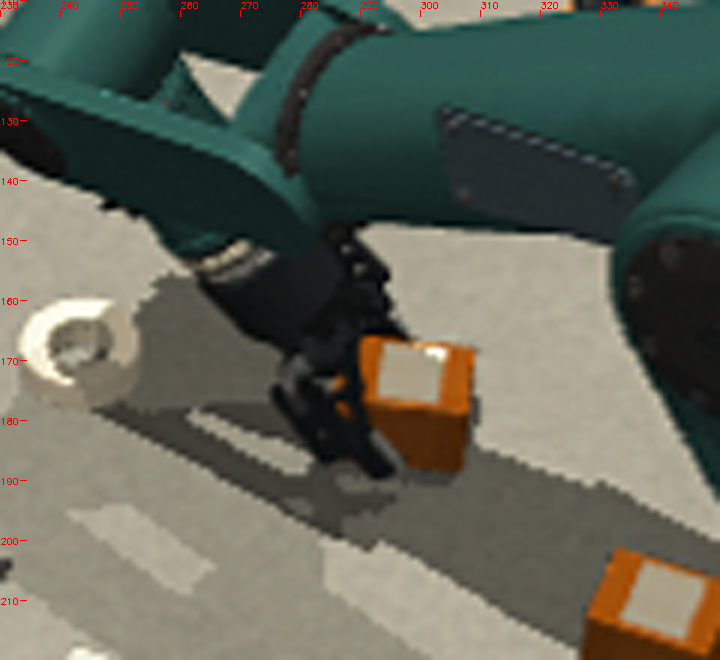

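>>> apply_moves --pt "0 0 -0.2 0 0 0" --pt "0 0 -0.2 0 0 0" --pt "0 0 -0.2 0 0 0" --pt "0 0 -0.2 0 0 0" --pt "0 0 -0.2 0 0 0" --claw 1

```text
clock: 3.9
tcp_pos: [659.2, -193.2, 150.6]
tool_rot: [[0.22, -0.801, -0.557], [-0.975, -0.18, -0.127], [0.001, 0.571, -0.821]]
wrist_force: [4.6, 0.9, 5.2]
width: 53.6
```

```bash
python3 log.py; python3 kin.py|tail -4; python3 - <<'E'
from h import *
d=get_image("wrist");cv2.imwrite("pics/w5.png",d["pixels"])
E
```

```text
3.9 q [-17.4, 41.6, 61.7, -17.5, 106.9, 59.3] p [659.2, -193.2, 150.6] R [[0.22, -0.801, -0.557], [-0.975, -0.18, -0.127], [0.001, 0.571, -0.821]] F [4.6, 0.9, 5.2] w 53.6
[[-1.0, -0.0, 0.0], [0.0, -1.0, 0.0], [0.0, -0.0, 1.0]]
[[-1.0, -0.0, -0.0], [0.0, -1.0, 0.0], [-0.0, 0.0, 1.0]]
[ 31.   25.5  15.2 148.9  -2.2 443.1  92.4 498.    9.9 150.3] [-0.1 -0.1 -0.3  0.1 -0.2  0.4 -0.   0.4  0.  -0.1  0.2 -0.3  0.  -0.1
  0.1 -0.  -0.1  0.1] [4.865 4.856 3.455 0.607 0.577 0.271 0.135 0.134 0.068 0.016]
```

View pics/w5.png

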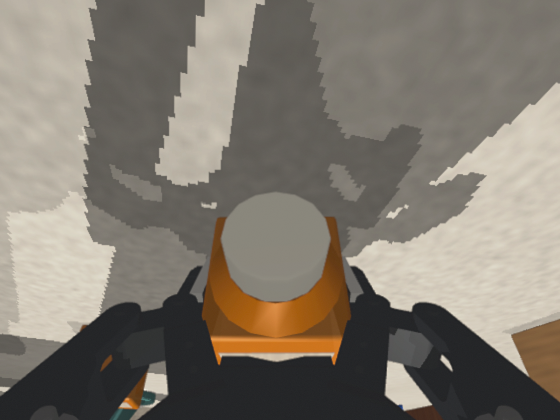

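```bash
cat > ik.py <<'E'
from kin import *
from scipy.optimize import least_squares
X,_,_=fit()
lo=np.array([-177.83,-43.37,15.69,-61.86,9.47,-147.06]);hi=np.array([177.83,116.18,146.23,241.86,152.12,147.06])
OFF=np.diag([-1.,-1,1])
def fk(q): return rows(q)@X, rot(q)@OFF
def ik(p,R,q0):
    def f(q):
        P,Q=fk(q); return np.r_[P-p,200*Ro.from_matrix(Q.T@R).as_rotvec()]
    r=least_squares(f,np.clip(q0,lo+.1,hi-.1),bounds=(lo,hi)); return r.x,np.abs(r.fun).max()
E
python3 - <<'E'
from ik import *
s=state();q0=s["qpos"];R0=s["tool_rot"];p0=s["tcp_pos"];G=p0+150*R0[:,2];print(G)
for yaw in(0,):
  for dx in(0,40,80):
    q=q0
    for k in range(0,10):
        R=R0@Ro.from_euler('x',10*k,degrees=True).as_matrix()
        g=G+np.array([dx*.973*k/9,dx*.23*k/9,80 if 0<k<9 else (23 if k==9 else 0)])
        q,e=ik(g-150*R[:,2],R,q)
        if k%3==0:print(dx,10*k,q.round(1),round(e,2))
E
```

```text
[ 575.62284628 -212.2428191    27.54761908]
0 0 [-17.4  41.6  61.7 -17.5 106.9  59.3] 0.0
0 30 [-24.1  19.6  78.3  -3.   86.   53.5] 0.0
0 60 [-34.4   5.7  99.2  21.2  59.1  34.5] 0.0
0 90 [-44.3   9.8 119.3  76.9  45.  -23.2] 0.0
40 0 [-17.4  41.6  61.7 -17.5 106.9  59.3] 0.0
40 30 [-23.3  20.9  76.5  -2.9  86.4  54.2] 0.0
40 60 [-32.3   8.2  96.3  20.5  58.7  36.8] 0.0
40 90 [-40.   12.6 115.8  78.1  41.8 -21.1] 0.0
80 0 [-17.4  41.6  61.7 -17.5 106.9  59.3] 0.0
80 30 [-22.7  22.4  74.6  -2.9  86.9  54.9] 0.0
80 60 [-30.3  10.8  93.3  19.8  58.5  39.1] 0.0
80 90 [-36.2  15.5 112.   78.7  39.1 -18.8] 0.0
```

>>> apply_moves --pt "0 1.7 -2.5 0 0 0" --pt "0 3.4 -5 0 0 0" --pt "0 5.1 -7.4 0 0 0" --pt "0 5.1 -7.4 0 0 0"

```text
clock: 4.45
tcp_pos: [659.2, -193.4, 241.0]
tool_rot: [[0.22, -0.801, -0.556], [-0.976, -0.179, -0.127], [0.002, 0.571, -0.821]]
wrist_force: [1.0, 0.0, -1.0]
width: 53.3
```

```bash
python3 log.py; python3 - <<'E'
from h import *
d=get_image("wrist");cv2.imwrite("pics/w6.png",d["pixels"])
E
```

```text
4.45 q [-17.4, 37.4, 57.7, -18.5, 114.8, 56.6] p [659.2, -193.4, 241.0] R [[0.22, -0.801, -0.556], [-0.976, -0.179, -0.127], [0.002, 0.571, -0.821]] F [1.0, 0.0, -1.0] w 53.3
```

View pics/w6.png

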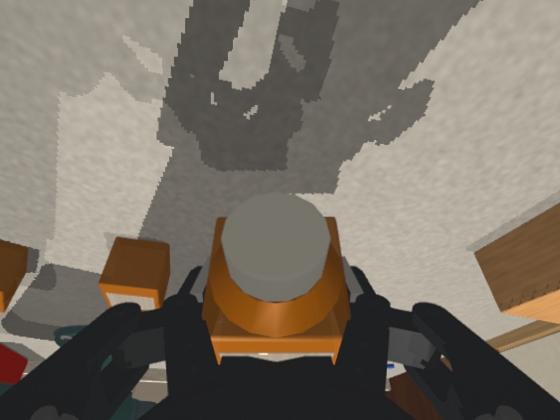

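>>> apply_moves --pt "0 2.54 0.22 0.17 0 0" --pt "0 5.0 0.86 0.34 0 0" --pt "0 7.3 1.9 0.51 0 0" --pt "0 9.4 3.3 0.68 0 0" --pt "0 11.3 5.1 0.85 0 0"

```text
clock: 5.12
tcp_pos: [538.6, -219.6, 259.5]
tool_rot: [[0.219, -0.947, 0.233], [-0.976, -0.212, 0.055], [-0.003, -0.239, -0.971]]
wrist_force: [-1.4, 0.4, -2.2]
width: 53.6
```

```bash
python3 log.py;python3 kin.py|tail -4
```

```text
5.125 q [-30.2, 9.7, 90.6, 10.1, 69.8, 44.4] p [538.6, -219.6, 259.5] R [[0.219, -0.947, 0.233], [-0.976, -0.212, 0.055], [-0.003, -0.239, -0.971]] F [-1.4, 0.4, -2.2] w 53.6
[[-1.0, -0.0, 0.0], [0.0, -1.0, 0.0], [-0.0, 0.0, 1.0]]
[[-1.0, -0.0, -0.0], [0.0, -1.0, 0.0], [-0.0, 0.0, 1.0]]
[ 52.9   3.6   2.6 152.4   0.7 448.5 100.2 499.4   2.8 151.2] [-0.1 -0.1 -0.1 -0.1 -0.1 -0.1  0.   0.1 -0.  -0.   0.1 -0.  -0.1  0.
  0.1 -0.1  0.   0.1  0.1  0.1 -0.1  0.2 -0.1  0.1] [5.604 5.587 3.984 0.809 0.787 0.36  0.235 0.184 0.103 0.049]
```

>>> apply_moves --pt "0 2.5 0.2 0.17 0 0" --pt "0 5.0 0.9 0.34 0 0" --pt "0 7.3 1.9 0.51 0 0" --pt "0 9.9 3.7 0.72 0 0" --pt "0 9.9 3.7 0.72 0 0"

```text
clock: 5.75
tcp_pos: [451.6, -237.6, 196.6]
tool_rot: [[0.217, -0.566, 0.795], [-0.976, -0.118, 0.183], [-0.01, -0.816, -0.578]]
wrist_force: [-0.4, 0.5, -2.6]
width: 53.4
```

```bash
python3 log.py;python3 kin.py|tail -4
```

```text
5.75 q [-46.4, 2.7, 114.3, 65.1, 50.7, -7.4] p [451.6, -237.6, 196.6] R [[0.217, -0.566, 0.795], [-0.976, -0.118, 0.183], [-0.01, -0.816, -0.578]] F [-0.4, 0.5, -2.6] w 53.4
[[-1.0, -0.0, 0.0], [0.0, -1.0, 0.0], [0.0, 0.0, 1.0]]
[ 5.690e+01 -4.000e-01  5.000e-01  1.524e+02  5.000e-01  4.487e+02
  1.004e+02  4.989e+02  1.000e-01  1.511e+02] [-0.  -0.1 -0.1 -0.  -0.1 -0.  -0.1  0.1 -0.1 -0.   0.1 -0.   0.   0.
  0.1  0.   0.   0.1 -0.   0.  -0.  -0.  -0.1  0.1  0.  -0.   0. ] [5.908 5.826 4.155 1.284 1.222 0.602 0.414 0.319 0.278 0.17 ]
```

```bash
python3 - <<'E'
from h import *
a=np.radians(13.3); ax=np.array([np.cos(a),np.sin(a),0])
R0=np.array([[0.22,-0.801,-0.557],[-0.975,-0.18,-0.127],[0.001,0.571,-0.821]])
s=state(); R=s["tool_rot"]; print((R@R0.T@ax).round(3))
b0=np.array([528,-224,27.]);p0=np.array([659.2,-193.2,150.6])
print("bottom",s["tcp_pos"]+R@(R0.T@(b0-p0)))
d=get_image("side");crop(d,240,90,380,210,5,"s7.png");d=get_image("top");crop(d,290,170,390,290,5,"t7.png")
d=get_image("wrist");cv2.imwrite("pics/w7.png",d["pixels"])
E
```

```text
[0.008 0.002 1.   ]
bottom [ 571.10900097 -210.7004445    60.7411513 ]
```

View pics/s7.png

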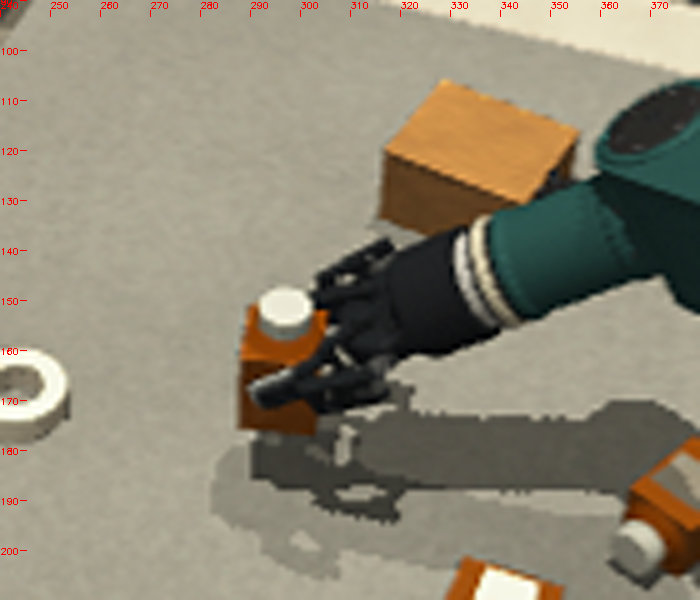

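View pics/w7.png

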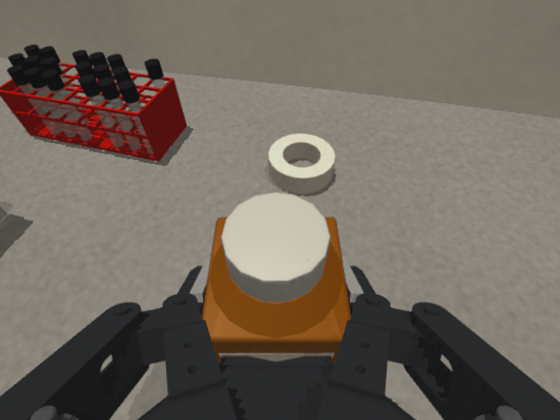

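>>> apply_moves --pt "0 1.5 1.1 0 0 0" --pt "0 3 2.1 0 0 0" --pt "0 4.4 3.1 0 0 0" --pt "0 4.6 3.3 0 0 0" --pt "0 4.6 3.3 0 0 0"

```text
clock: 6.52
tcp_pos: [456.1, -238.9, 146.4]
tool_rot: [[0.221, -0.56, 0.799], [-0.975, -0.126, 0.181], [-0.0, -0.819, -0.574]]
wrist_force: [0.0, -0.6, -1.1]
width: 53.3
```

```bash
python3 log.py; python3 - <<'E'
from h import *
R0=np.array([[0.22,-0.801,-0.557],[-0.975,-0.18,-0.127],[0.001,0.571,-0.821]])
a=np.radians(13.3); ax=np.array([np.cos(a),np.sin(a),0])
s=state(); R=s["tool_rot"]
b0=np.array([528,-224,27.]);p0=np.array([659.2,-193.2,150.6])
print("bottom",s["tcp_pos"]+R@(R0.T@(b0-p0)),R@R0.T@ax)
E
```

```text
6.525 q [-46.1, 8.5, 115.5, 71.3, 47.7, -16.7] p [456.1, -238.9, 146.4] R [[0.221, -0.56, 0.799], [-0.975, -0.126, 0.181], [-0.0, -0.819, -0.574]] F [0.0, -0.6, -1.1] w 53.3
bottom [ 576.42573767 -212.69631752   11.14703771] [8.42524466e-04 1.05386448e-02 1.00013391e+00]
```

Bottom is about 11 mm up. I'll lower in small steps and watch the force.

>>> apply_moves --pt "0 0.4 0.3 0 0 0" --pt "0 0.65 0.45 0 0 0" --pt "0 0.75 0.55 0 0 0" --pt "0 0.75 0.55 0 0 0"

```text
clock: 7.02
tcp_pos: [455.9, -238.9, 136.9]
tool_rot: [[0.22, -0.559, 0.799], [-0.976, -0.126, 0.18], [-0.0, -0.819, -0.574]]
wrist_force: [0.6, -0.5, -0.8]
width: 53.6
```

```bash
python3 log.py
```

```text
7.025 q [-46.1, 9.6, 115.8, 72.4, 47.3, -18.4] p [455.9, -238.9, 136.9] R [[0.22, -0.559, 0.799], [-0.976, -0.126, 0.18], [-0.0, -0.819, -0.574]] F [0.6, -0.5, -0.8] w 53.6
```

>>> apply_moves --pt "0 0.1 0.08 0 0 0" --pt "0 0.18 0.13 0 0 0" --pt "0 0.18 0.13 0 0 0"

```text
clock: 7.4
tcp_pos: [455.9, -238.9, 134.6]
tool_rot: [[0.22, -0.56, 0.799], [-0.976, -0.126, 0.18], [-0.0, -0.819, -0.574]]
wrist_force: [-0.2, 0.1, -2.0]
width: 53.3
```

>>> apply_moves --pt "0 0.1 0.07 0 0 0" --pt "0 0.2 0.13 0 0 0" --pt "0 0.2 0.13 0 0 0"

```text
clock: 7.78
tcp_pos: [456.4, -239.2, 133.8]
tool_rot: [[0.22, -0.557, 0.801], [-0.975, -0.126, 0.181], [0.0, -0.821, -0.571]]
wrist_force: [-3.4, 0.5, 5.1]
width: 53.2
```

```bash
python3 - <<'E'
from h import *
d=get_image("side");crop(d,250,110,370,220,6,"s8.png")
E
```

```text
(no output)
```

View pics/s8.png

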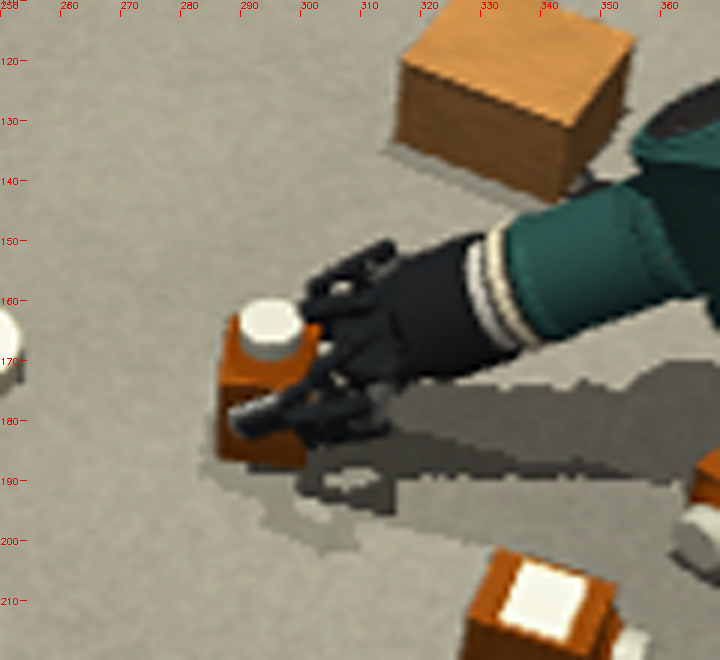

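Contact (about 5 N), and the bottle is upright. Releasing.

>>> apply_moves --pt "0 0 0 0 0 0" --pt "0 0 0 0 0 0" --pt "0 0 0 0 0 0" --pt "0 0 0 0 0 0" --pt "0 0 0 0 0 0" --claw 0

```text
clock: 8.45
tcp_pos: [455.8, -238.9, 132.3]
tool_rot: [[0.22, -0.56, 0.799], [-0.976, -0.126, 0.18], [0.0, -0.819, -0.574]]
wrist_force: [0.4, -0.6, 0.7]
width: 85.4
```

```bash
python3 log.py; python3 - <<'E'
from h import *
d=get_image("wrist");cv2.imwrite("pics/w9.png",d["pixels"])
E
```

```text
8.45 q [-46.1, 10.1, 115.9, 73.0, 47.1, -19.3] p [455.8, -238.9, 132.3] R [[0.22, -0.56, 0.799], [-0.976, -0.126, 0.18], [0.0, -0.819, -0.574]] F [0.4, -0.6, 0.7] w 85.4
```

View pics/w9.png

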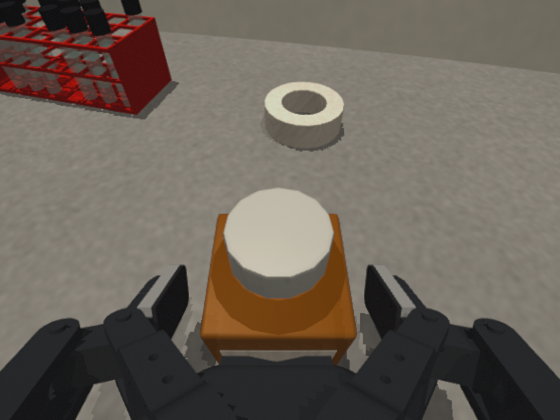

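>>> apply_moves --pt "0 0 -2 0 0 0" --pt "0 0 -5 0 0 0" --pt "0 0 -9 0 0 0" --pt "0 0 -13 0 0 0" --pt "0 0 -13 0 0 0"

```text
clock: 9.12
tcp_pos: [351.2, -263.5, 208.8]
tool_rot: [[0.217, -0.558, 0.801], [-0.976, -0.128, 0.176], [0.004, -0.82, -0.572]]
wrist_force: [-0.2, -0.5, -0.1]
width: 85.7
```

```bash
python3 log.py;python3 kin.py|tail -4; python3 - <<'E'
from h import *
d=get_image("wrist");cv2.imwrite("pics/w10.png",d["pixels"])
E
```

```text
9.125 q [-60.4, -5.6, 120.8, 62.1, 62.4, -13.1] p [351.2, -263.5, 208.8] R [[0.217, -0.558, 0.801], [-0.976, -0.128, 0.176], [0.004, -0.82, -0.572]] F [-0.2, -0.5, -0.1] w 85.7
[ 5.690e+01 -4.000e-01  4.000e-01  1.524e+02  4.000e-01  4.488e+02
  1.005e+02  4.990e+02 -1.000e-01  1.512e+02] [-0.  -0.  -0.1 -0.  -0.  -0.  -0.1  0.  -0.1 -0.   0.  -0.   0.   0.
  0.1  0.   0.   0.1 -0.   0.  -0.  -0.  -0.1  0.1 -0.  -0.  -0.   0.
  0.   0.   0.   0.   0.   0.   0.   0.  -0.  -0.1  0. ] [7.052 6.787 4.843 2.17  2.082 1.036 0.541 0.427 0.351 0.181]
```

View pics/w10.png

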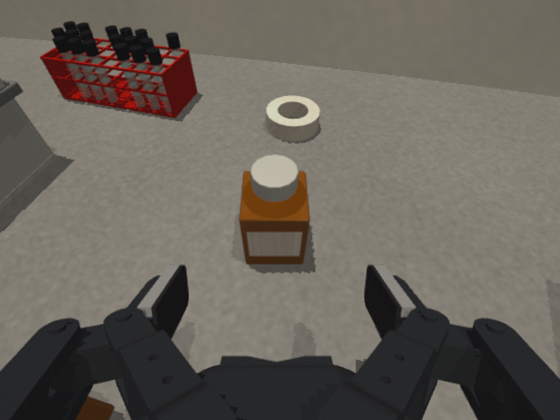

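```bash
cat > plan.py <<'E'
from ik import *
def toolR(yaw,tilt): # yaw of lid x axis (deg); tilt: + points outward
    a=np.radians(yaw);u=np.array([np.cos(a),np.sin(a),0]);y=np.array([-np.sin(a),np.cos(a),0])
    t=np.radians(tilt);z=u*np.sin(t)-np.array([0,0,1])*np.cos(t);x=-y
    return np.c_[x,np.cross(z,x),z]
def delta(p,R,s=None):
    s=s or state();T=s["tool_rot"]
    return (T.T@(p-s["tcp_pos"])/10).round(2),Ro.from_matrix(T.T@R).as_rotvec().round(3)
E
python3 - <<'E'
from plan import *
q=state()["qpos"]
for p,t in[((440,-120,420),0),((560,186,400),0),((615,185,312),0)]:
    R=toolR(-3.3,t);q,e=ik(np.array(p,float),R,q);print(q.round(1),round(e,2),delta(np.array(p,float),R))
h=np.array([466,194.6,111.]);u=np.array([.998,-.058,0])
for f in(15,30,45,60):
    c,s_=np.cos(np.radians(f)),np.sin(np.radians(f))
    P=h+u*(150*c-46*s_)+np.array([0,0,150*s_+46*c]);R=toolR(-3.3,f)
    q,e=ik(P-152*R[:,2],R,q);print(f,P.round(0),q.round(1),round(e,2))
E
```

```text
[-22.4  -7.3  88.8  -0.   98.4  70.9] 0.0 (array([-11.97, -24.15,  -2.55]), array([-0.955,  0.131,  0.257]))
[ 12.9  10.2  73.3   0.   96.5 106.2] 0.0 (array([-39.22, -33.1 ,  13.63]), array([-0.955,  0.131,  0.257]))
[ 11.7  18.6  73.    0.   88.4 105. ] 0.0 (array([-37.94, -28.95,  23.05]), array([-0.955,  0.131,  0.257]))
15 [599. 187. 194.] [ 14.3   6.9  84.3  -4.7  74.5 108.3] 0.0
30 [573. 188. 226.] [ 18.1  -4.6  95.8 -12.   61.  114.6] 0.0
45 [539. 190. 250.] [ 23.4 -15.  107.5 -25.1  48.5 126.8] 0.0
60 [501. 193. 264.] [ 30.1 -23.3 118.7 -46.6  39.8 147.1] 2.45
```

```bash
python3 - <<'E'
from plan import *
q=np.array([11,18,73,0,88,105.])
h=np.array([466,194.6,111.]);u=np.array([.998,-.058,0])
R=toolR(-3.3,-20);q,e=ik(np.array([615,185,157.])-232*R[:,2],R,q);print('pre',q.round(1),round(e,2))
for f in(0,15,30,45,60,65):
    c,s_=np.cos(np.radians(f)),np.sin(np.radians(f))
    P=h+u*(150*c-46*s_)+np.array([0,0,150*s_+46*c]);R=toolR(-3.3,f-20)
    q,e=ik(P-152*R[:,2],R,q);print(f,P.round(0),q.round(1),round(e,2))
E
```

```text
pre [  9.2  34.6  44.5   4.9 120.3 104.2] 0.0
0 [616. 186. 157.] [  9.7  32.   56.9   4.7 110.6 103.9] 0.0
15 [599. 187. 194.] [ 11.5  19.   68.7   1.3  97.1 104.9] 0.0
30 [573. 188. 226.] [ 14.3   6.   81.   -3.   83.5 107.7] 0.0
45 [539. 190. 250.] [ 18.5  -6.6  93.6  -9.6  69.9 113.3] 0.0
60 [501. 193. 264.] [ 24.8 -18.1 106.1 -21.1  57.3 124. ] 0.0
65 [488. 193. 266.] [ 27.4 -21.5 110.2 -26.6  53.7 129.3] 0.0
```

>>> apply_moves --pt "-1 -3 -2 -0.15 0.02 0.04" --pt "-3 -8 -3 -0.32 0.04 0.09" --pt "-6 -13 -3 -0.48 0.06 0.13" --pt "-9 -18 -3 -0.65 0.09 0.17" --pt "-12 -23 -2.5 -0.82 0.11 0.22"

```text
clock: 9.8
tcp_pos: [427.5, -130.1, 398.0]
tool_rot: [[-0.003, -0.984, 0.178], [-1.0, 0.007, 0.023], [-0.024, -0.178, -0.984]]
wrist_force: [0.4, 0.1, -0.6]
width: 86.0
```

```bash
python3 log.py; python3 - <<'E'
from plan import *
print(delta(np.array([560,186,400.]),toolR(-3.3,0)))
E
```

```text
9.8 q [-26.2, -11.5, 95.2, 5.7, 87.6, 64.3] p [427.5, -130.1, 398.0] R [[-0.003, -0.984, 0.178], [-1.0, 0.007, 0.023], [-0.024, -0.178, -0.984]] F [0.4, 0.1, -0.6] w 86.0
(array([-31.64, -12.87,   2.89]), array([-0.178,  0.029,  0.053]))
```

>>> apply_moves --pt "-5.5 -2 0.3 -0.09 0.01 0.03" --pt "-11 -4 0.6 -0.18 0.03 0.05" --pt "-16.5 -6.5 1.2 -0.18 0.03 0.05" --pt "-22 -9 1.8 -0.18 0.03 0.05" --pt "-27.5 -11 2.4 -0.18 0.03 0.05"

```text
clock: 10.42
tcp_pos: [540.4, 146.4, 399.2]
tool_rot: [[-0.05, -0.999, 0.002], [-0.999, 0.05, 0.0], [-0.0, -0.002, -1.0]]
wrist_force: [0.3, -0.8, 0.3]
width: 85.4
```

>>> apply_moves --pt "-3.5 -2 0 0 0 0" --pt "-3.5 -2 0 0 0 0" --pt "-3.5 -2 0 0 0 0"

```text
clock: 10.8
tcp_pos: [561.3, 177.4, 399.6]
tool_rot: [[-0.052, -0.999, 0.001], [-0.999, 0.052, -0.001], [0.001, -0.001, -1.0]]
wrist_force: [-0.1, 0.3, 0.1]
width: 85.6
```

```bash
python3 log.py; python3 - <<'E'
from h import *
import pickle
d=get_image("wrist");pickle.dump(d,open("w11.pkl","wb"));cv2.imwrite("pics/w11.png",d["pixels"])
E
```

```text
10.8 q [12.0, 10.0, 73.5, -0.1, 96.4, 105.0] p [561.3, 177.4, 399.6] R [[-0.052, -0.999, 0.001], [-0.999, 0.052, -0.001], [0.001, -0.001, -1.0]] F [-0.1, 0.3, 0.1] w 85.6
```

View pics/w11.png

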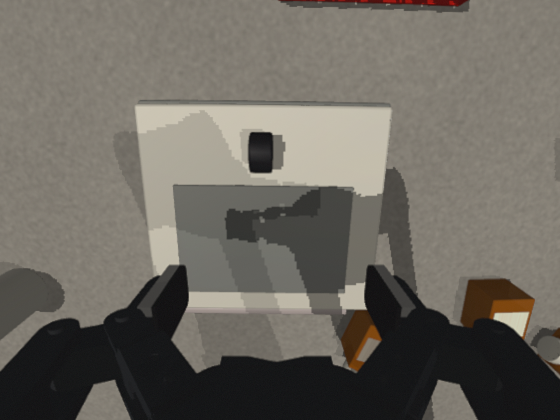

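```bash
python3 - <<'E'
from h import *
import pickle
d=pickle.load(open("w11.pkl","rb"));crop(d,230,120,300,190,8,"c11.png");crop(d,125,90,405,320,2.7,"c11b.png")
E
```

```text
(no output)
```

View pics/c11.png

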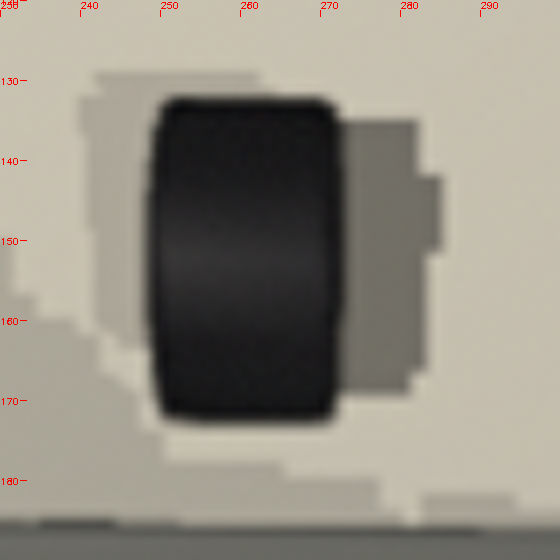

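View pics/c11b.png

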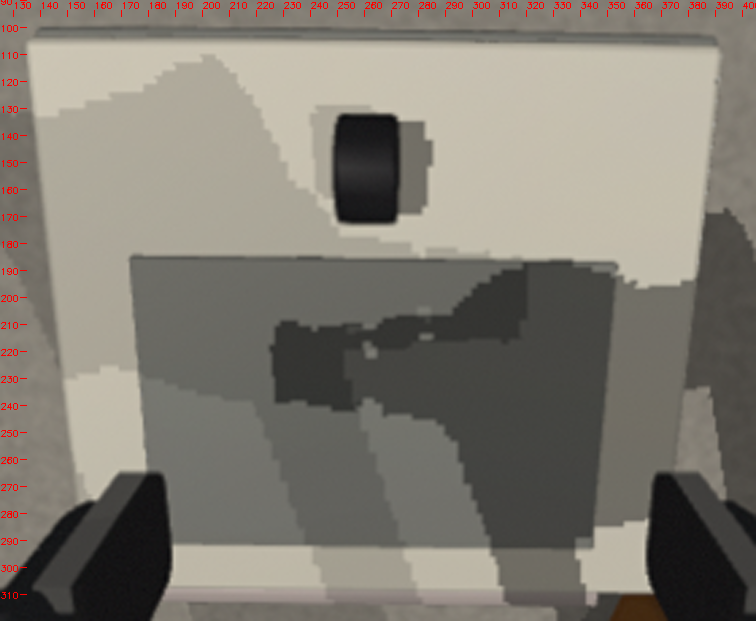

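```bash
python3 - <<'E'
from plan import *
import pickle
d=pickle.load(open("w11.pkl","rb"))
P=at_z(d,260.7,152.6,157);a=at_z(d,135,105.6,121);b=at_z(d,390.9,107.8,121)
print(P,a,b,np.linalg.norm(a-b),np.degrees(np.arctan2(*(a-b)[[1,0]]))-90, (a+b)/2)
yaw=-3.3;u=np.array([np.cos(np.radians(yaw)),np.sin(np.radians(yaw)),0])
print("pull from edge",(a+b)/2-34*u)
R=toolR(yaw,-20);print(delta(np.array([614.5,184,157.])-230*R[:,2],R), (P-230*R[:,2]).round(1))
E
```

```text
[613.91660113 184.46081851 157.        ] [652.05419587 281.88464902 121.        ] [640.17088789  83.01918679 121.        ] 199.22019244200686 -3.419672411032778 [646.11254188 182.4519179  121.        ]
pull from edge [612.16892011 184.40909482 121.        ]
(array([ -0.97, -13.14,   2.73]), array([-0.351, -0.001,  0.005])) [692.5 179.9 373.1]
```

>>> apply_moves --pt "-0.3 -4 0.7 -0.11 0 0" --pt "-0.5 -8 1.5 -0.22 0 0" --pt "-0.9 -13.1 2.7 -0.35 0 0.005" --pt "-0.9 -13.1 2.7 -0.35 0 0.005" --pt "-0.9 -13.1 2.7 -0.35 0 0.005"

```text
clock: 11.48
tcp_pos: [692.9, 177.8, 373.9]
tool_rot: [[-0.059, -0.938, -0.34], [-0.998, 0.056, 0.019], [0.001, 0.341, -0.94]]
wrist_force: [-0.0, -0.4, 1.8]
width: 85.2
```

```bash
python3 log.py; python3 - <<'E'
from plan import *
d=get_image("wrist");cv2.imwrite("pics/w12.png",d["pixels"]);print(proj(d,[614.3,184.5,157]))
R=toolR(-3.3,-20);P=np.array([614.3,184.5,157])
for D in(190,153):print(delta(P-D*R[:,2],R))
E
```

```text
11.475 q [9.0, 34.3, 45.2, 4.8, 120.0, 104.1] p [692.9, 177.8, 373.9] R [[-0.059, -0.938, -0.34], [-0.998, 0.056, 0.019], [0.001, 0.341, -0.94]] F [-0.0, -0.4, 1.8] w 85.2
[271.8000892  230.33826157]
(array([-0.18, -0.19,  4.33]), array([-0.005,  0.   , -0.001]))
(array([-0.18, -0.17,  8.03]), array([-0.005,  0.   , -0.001]))
```

View pics/w12.png

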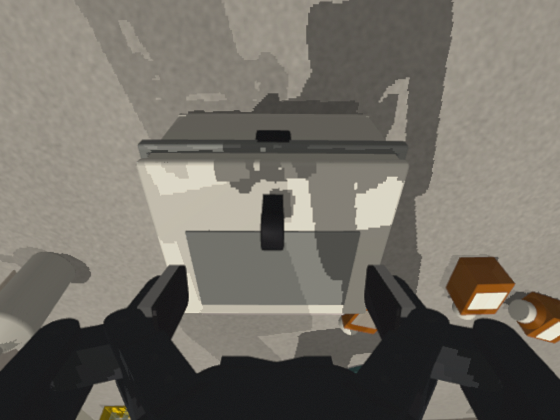

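```bash
python3 - <<'E'
from plan import *
d=get_image("wrist");crop(d,235,180,310,260,7,"c12.png")
f,T=cam(d);print(f, np.linalg.norm(T[:3,3]-[614,184,157]))
t=get_image("top");crop(t,190,150,300,240,6,"t12.png")
E
```

```text
302.88822396712806 213.8636689537661
```

View pics/c12.png

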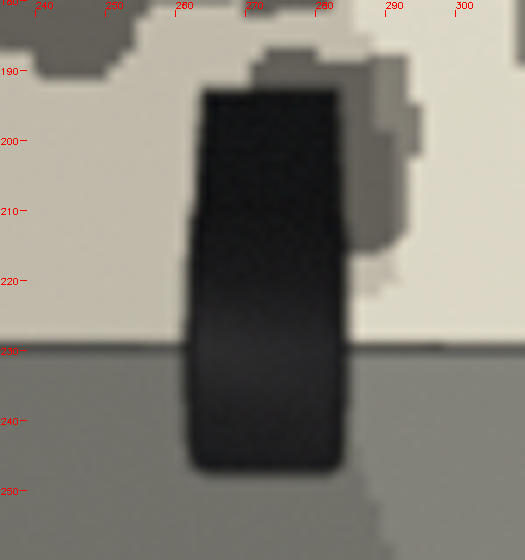

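>>> apply_moves --pt "-0.1 -0.1 3 0 0 0" --pt "-0.15 -0.15 6 0 0 0" --pt "-0.15 -0.15 8 0 0 0" --pt "-0.15 -0.15 8 0 0 0" --pt "-0.15 -0.15 8 0 0 0"

```text
clock: 12.25
tcp_pos: [666.7, 182.0, 302.4]
tool_rot: [[-0.058, -0.941, -0.334], [-0.998, 0.054, 0.02], [-0.0, 0.335, -0.942]]
wrist_force: [0.5, -0.2, -0.5]
width: 85.6
```

```bash
python3 log.py; python3 - <<'E'
from plan import *
d=get_image("wrist");cv2.imwrite("pics/w13.png",d["pixels"]);print(proj(d,[614.3,184.5,157]))
R=toolR(-3.3,-20);P=np.array([614.3,184.5,157])
for D in(153,):print(delta(P-D*R[:,2],R))
E
```

```text
12.25 q [9.6, 31.6, 57.2, 4.6, 110.3, 103.8] p [666.7, 182.0, 302.4] R [[-0.058, -0.941, -0.334], [-0.998, 0.054, 0.02], [-0.0, 0.335, -0.942]] F [0.5, -0.2, -0.5] w 85.6
[275.57067353 288.28876286]
(array([ 0.04, -0.01,  0.15]), array([-0.008,  0.   , -0.   ]))
```

View pics/w13.png

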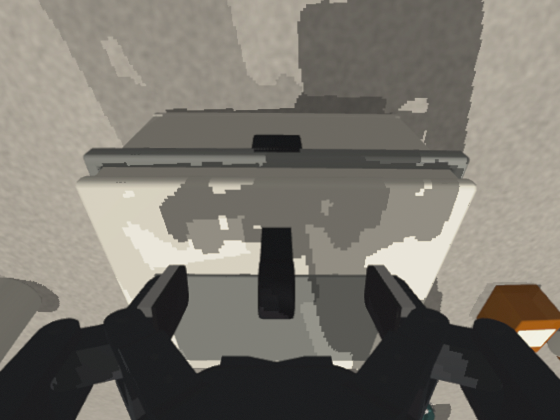

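Aligned: the disc is centred between the fingers at (276,288). Closing.

>>> apply_moves --pt "0 0 0.1 0 0 0" --pt "0 0 0.1 0 0 0" --pt "0 0 0.1 0 0 0" --pt "0 0 0.1 0 0 0" --pt "0 0 0.1 0 0 0" --claw 1

```text
clock: 12.92
tcp_pos: [666.9, 182.0, 297.8]
tool_rot: [[-0.058, -0.939, -0.339], [-0.998, 0.055, 0.019], [0.0, 0.339, -0.941]]
wrist_force: [0.6, 1.6, -0.0]
width: 15.6
```

>>> apply_moves --pt "0 0 0 0 0 0" --pt "0 0 0 0 0 0"

```text
clock: 13.18
tcp_pos: [666.9, 182.0, 297.8]
tool_rot: [[-0.058, -0.939, -0.338], [-0.998, 0.055, 0.019], [0.0, 0.339, -0.941]]
wrist_force: [1.0, 0.8, -0.0]
width: 15.2
```

```bash
python3 log.py; python3 - <<'E'
from plan import *
s=state();h=np.array([464.5,193.1,111.]);yaw=-3.3
u=np.array([np.cos(np.radians(yaw)),np.sin(np.radians(yaw)),0]);y=np.array([-u[1],u[0],0])
# rotate measured TCP about hinge axis (-y positive opens: x->z)
for f in(5,10,15,20,25,30):
    Q=Ro.from_rotvec(-y*np.radians(f)).as_matrix()
    print(f,*delta(h+Q@(s["tcp_pos"]-h),Q@s["tool_rot"]))
print(h+150*u+[0,0,46], s["tcp_pos"]+153*s["tool_rot"][:,2])
E
```

```text
13.175 q [9.6, 31.8, 57.4, 4.6, 110.1, 103.8] p [666.9, 182.0, 297.8] R [[-0.058, -0.939, -0.338], [-0.998, 0.055, 0.019], [0.0, 0.339, -0.941]] F [1.0, 0.8, -0.0] w 15.2
5 [ 0.    2.18 -1.02] [ 0.087 -0.     0.   ]
10 [ 0.    4.44 -1.84] [ 0.175 -0.     0.   ]
15 [ 0.    6.76 -2.46] [ 0.262 -0.     0.   ]
20 [ 0.    9.13 -2.88] [ 0.349 -0.     0.   ]
25 [ 1.000e-02  1.152e+01 -3.090e+00] [ 0.436 -0.     0.   ]
30 [ 1.000e-02  1.393e+01 -3.090e+00] [ 0.524 -0.     0.   ]
[614.25127249 184.46539596 157.        ] [615.11257275 184.98531792 153.84152262]
```

>>> apply_moves --pt "0 1.08 -0.54 0.044 0 0" --pt "0 2.18 -1.02 0.087 0 0" --pt "0 3.3 -1.45 0.131 0 0" --pt "0 4.44 -1.84 0.175 0 0" --pt "0 4.44 -1.84 0.175 0 0"

```text
clock: 13.8
tcp_pos: [631.0, 184.2, 330.5]
tool_rot: [[-0.058, -0.984, -0.169], [-0.998, 0.057, 0.009], [0.0, 0.169, -0.986]]
wrist_force: [3.2, 2.6, -1.7]
width: 15.5
```

```bash
cat > step.py <<'E'
from plan import *
s=state();h=np.array([464.5,193.1,111.]);yaw=-3.3
u=np.array([np.cos(np.radians(yaw)),np.sin(np.radians(yaw)),0]);y=np.array([-u[1],u[0],0])
R=s["tool_rot"]; P=s["tcp_pos"]+155*R[:,2]; v=P-h
r=np.hypot(v@u,v[2]); print("tilt",np.degrees(np.arctan2(R[:,2]@u,-R[2,2])).round(2),"lid from pull pos",np.degrees(np.arctan2(v[2],v@u)-np.arctan2(46,150)).round(2),"r",r.round(1),"y",(v@y).round(1),"F",s["wrist_force"].round(1),"T",s["ft_torque"].round(2),"w",s["width"].round(1),"q",s["qpos"].round(1))
for f in(5,10,15,20,25):
    Q=Ro.from_rotvec(-y*np.radians(f)).as_matrix()
    print(f,*delta(h+Q@(s["tcp_pos"]-h),Q@s["tool_rot"],s))
E
python3 log.py>/dev/null; python3 step.py; python3 - <<'E'
from h import *
d=get_image("side");crop(d,190,150,330,310,3.6,"s14.png")
E
```

```text
Traceback (most recent call last):
  File "step.py", line 5, in <module>
    r=np.hypot(v@u,v[2]); print("tilt",np.degrees(np.arctan2(R[:,2]@u,-R[2,2])).round(2),"lid from pull pos",np.degrees(np.arctan2(v[2],v@u)-np.arctan2(46,150)).round(2),"r",r.round(1),"y",(v@y).round(1),"F",s["wrist_force"].round(1),"T",s["ft_torque"].round(2),"w",s["width"].round(1),"q",s["qpos"].round(1))
                                                                                                                                                                                                                                                                          ^^^^^^^^^^^^^^^^
AttributeError: 'float' object has no attribute 'round'
```

View pics/s14.png

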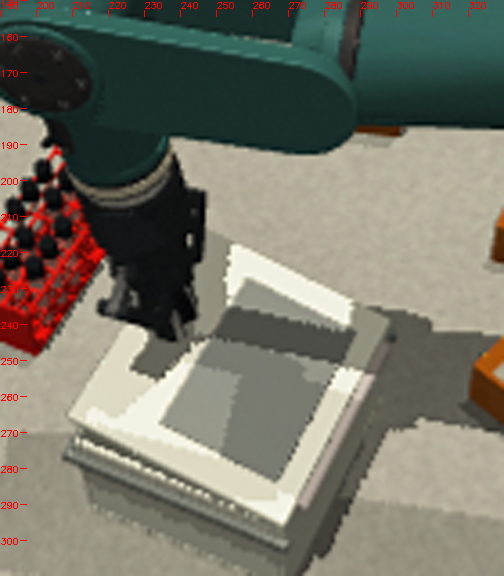

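```bash
sed -i 's/s\["width"\].round(1)/round(float(s["width"]),1)/' step.py; python3 step.py
```

```text
tilt -9.78 lid from pull pos 8.18 r 155.6 y 0.6 F [ 3.5  3.1 -0.7] T [ 0.26 -0.37 -0.37] w 15.5 q [ 10.8  23.2  65.1   2.4 101.2 104.4]
5 [ 0.    2.18 -1.02] [ 0.087 -0.     0.   ]
10 [ 0.    4.44 -1.84] [ 0.175 -0.     0.   ]
15 [ 0.    6.76 -2.47] [ 0.262 -0.     0.   ]
20 [ 0.    9.12 -2.89] [ 0.349 -0.     0.   ]
25 [ 0.   11.52 -3.1 ] [ 0.436 -0.     0.   ]
```

>>> apply_moves --pt "0 2.18 -1.02 0.087 0 0" --pt "0 4.44 -1.84 0.175 0 0" --pt "0 6.76 -2.47 0.262 0 0" --pt "0 9.12 -2.89 0.349 0 0" --pt "0 9.12 -2.89 0.349 0 0"

```text
clock: 14.48
tcp_pos: [545.8, 189.3, 374.2]
tool_rot: [[-0.057, -0.983, 0.176], [-0.998, 0.056, -0.01], [0.0, -0.177, -0.984]]
wrist_force: [1.6, 3.8, -3.6]
width: 15.3
```

```bash
python3 step.py
```

```text
tilt 10.17 lid from pull pos 28.45 r 155.1 y 0.9 F [ 1.6  3.8 -3.6] T [ 0.33 -0.42 -0.29] w 15.3 q [ 14.3   5.9  81.3  -3.1  83.1 107.7]
5 [-0.    2.18 -1.01] [ 0.087  0.    -0.   ]
10 [-0.    4.44 -1.83] [ 0.175  0.    -0.   ]
15 [-0.01  6.76 -2.44] [ 0.262  0.    -0.   ]
20 [-0.01  9.13 -2.85] [ 0.349  0.    -0.   ]
25 [-1.000e-02  1.153e+01 -3.060e+00] [ 0.436  0.    -0.   ]
```

>>> apply_moves --pt "0 2.18 -1.02 0.087 0 0" --pt "0 4.44 -1.83 0.175 0 0" --pt "0 6.76 -2.45 0.262 0 0" --pt "0 9.12 -2.86 0.349 0 0" --pt "0 9.12 -2.86 0.349 0 0"

```text
clock: 15.1
tcp_pos: [451.5, 195.0, 385.6]
tool_rot: [[-0.057, -0.864, 0.501], [-0.998, 0.049, -0.028], [-0.0, -0.502, -0.865]]
wrist_force: [3.2, 4.2, -3.8]
width: 15.4
```

```bash
python3 step.py
```

```text
tilt 30.11 lid from pull pos 48.25 r 154.7 y 1.2 F [ 3.2  4.2 -3.8] T [ 0.52 -0.38 -0.17] w 15.4 q [ 20.3 -10.6  97.9 -12.7  65.2 116.1]
5 [-0.    2.18 -1.01] [ 0.087  0.    -0.   ]
10 [-0.    4.43 -1.82] [ 0.175  0.    -0.   ]
15 [-0.    6.75 -2.44] [ 0.262  0.    -0.   ]
20 [-0.01  9.11 -2.85] [ 0.349  0.    -0.   ]
25 [-1.00e-02  1.15e+01 -3.06e+00] [ 0.436  0.    -0.   ]
```

>>> apply_moves --pt "0 1.08 -0.53 0.044 0 0" --pt "0 2.18 -1.01 0.087 0 0" --pt "0 3.3 -1.44 0.131 0 0" --pt "0 4.43 -1.82 0.175 0 0" --pt "0 4.43 -1.82 0.175 0 0"

```text
clock: 15.72
tcp_pos: [404.8, 197.9, 379.0]
tool_rot: [[-0.057, -0.764, 0.642], [-0.998, 0.044, -0.037], [-0.0, -0.643, -0.766]]
wrist_force: [2.0, 6.6, -3.5]
width: 15.3
```

>>> apply_moves --pt "0 0 0 0 0 0" --pt "0 0 0 0 0 0" --pt "0 0 0 0 0 0" --pt "0 0 0 0 0 0"

```text
clock: 16.23
tcp_pos: [405.5, 197.9, 379.0]
tool_rot: [[-0.058, -0.765, 0.641], [-0.998, 0.045, -0.037], [-0.001, -0.642, -0.766]]
wrist_force: [2.2, 7.2, -2.0]
width: 15.5
```

```bash
python3 step.py|head -1; python3 - <<'E'
from h import *
for n in("side","top","wrist"):
    d=get_image(n);cv2.imwrite(f"pics/{n}15.png",d["pixels"])
    if n=="side":crop(d,190,110,350,310,3,"s15c.png")
E
```

```text
tilt 39.97 lid from pull pos 57.83 r 154.6 y 1.4 F [ 2.2  7.2 -2. ] T [0.66 0.26 0.14] w 15.5 q [ 24.6 -17.9 106.  -21.   57.1 123.9]
```

View pics/side15.png

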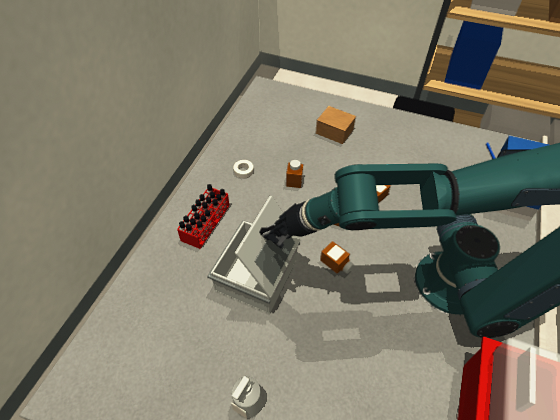

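View pics/s15c.png

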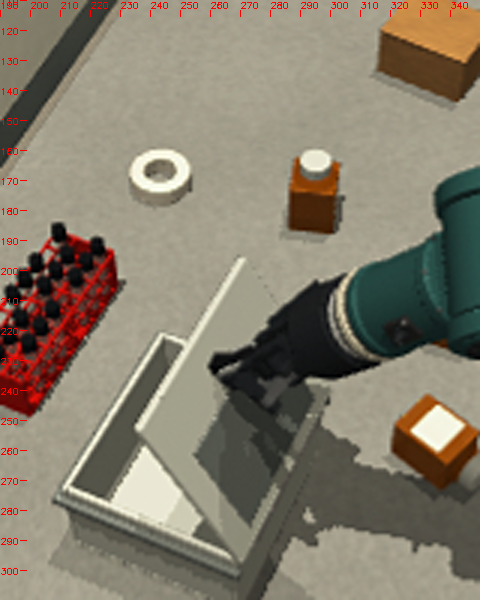

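View pics/wrist15.png

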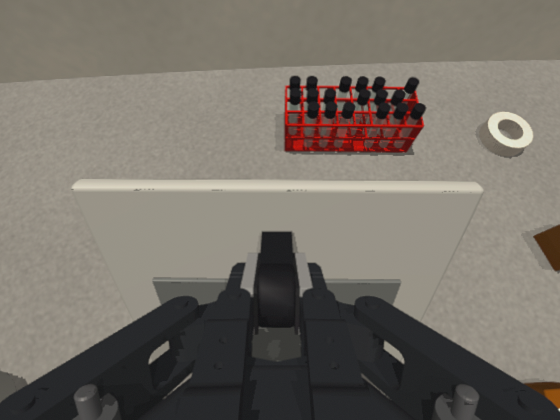

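View pics/top15.png

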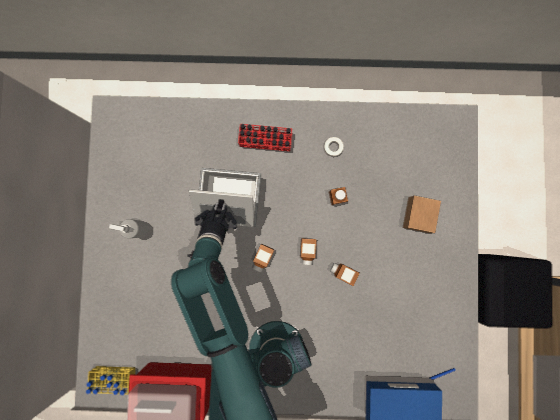

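```bash
python3 - <<'E'
from h import *
s=get_image("side");w=get_image("wrist")
h=np.array([464.5,193.1,111.]);a=np.radians(-3.35);u=np.array([np.cos(a),np.sin(a),0]);y=np.array([-u[1],u[0],0]);k=np.array([0,0,1.])
for f in(56,58,60,62,64):
    c,n=np.cos(np.radians(f)),np.sin(np.radians(f));ex=u*c+k*n;ez=-u*n+k*c
    L=lambda z,yy,x=184:h+ex*x+ez*z+y*yy
    print(f,"side",*[proj(s,L(z,yy)).round(1).tolist() for z,yy in((10,102),(10,-102),(0,102),(0,-102))],"wrist",*[proj(w,L(z,yy)).round(1).tolist() for z,yy in((10,102),(10,-102),(0,102),(0,-102))])
crop(s,225,180,290,265,7,"s16.png")
crop(w,60,170,130,220,8,"w16.png")
E
```

```text
56 side [234.1, 252.5] [269.3, 194.3] [231.3, 252.6] [266.6, 194.7] wrist [79.5, 173.1] [476.5, 173.4] [89.5, 165.2] [466.3, 165.5]
58 side [236.0, 252.6] [271.2, 194.2] [233.1, 252.6] [268.3, 194.5] wrist [72.9, 179.5] [483.3, 179.8] [83.3, 170.4] [472.7, 170.7]
60 side [238.0, 252.8] [273.1, 194.1] [235.0, 252.6] [270.2, 194.3] wrist [65.9, 186.8] [490.3, 187.1] [76.8, 176.3] [479.3, 176.6]
62 side [240.1, 253.0] [275.0, 194.2] [237.0, 252.8] [272.0, 194.2] wrist [58.7, 194.9] [497.6, 195.3] [70.0, 183.1] [486.1, 183.4]
64 side [242.2, 253.2] [277.0, 194.2] [239.0, 252.9] [274.0, 194.2] wrist [51.3, 204.0] [505.1, 204.4] [63.0, 190.7] [493.2, 191.1]
```

View pics/s16.png

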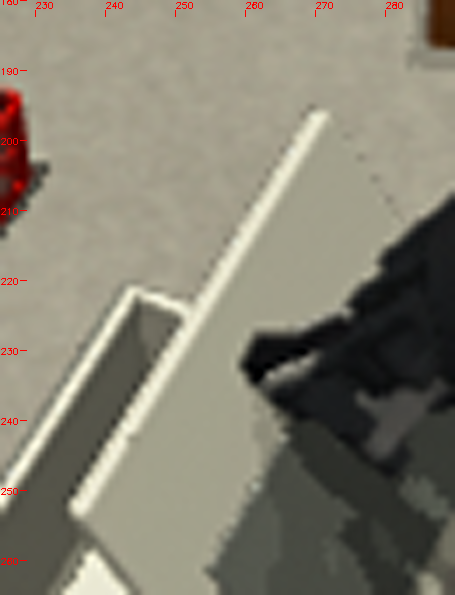

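View pics/w16.png

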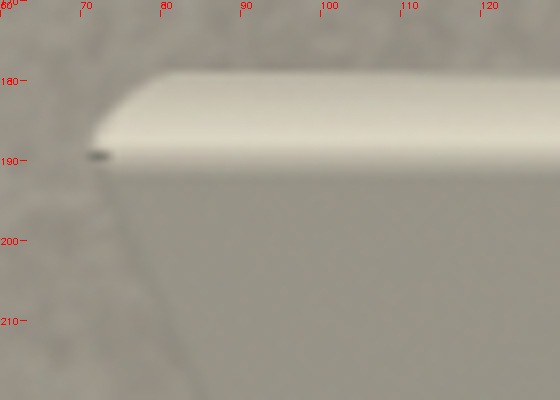

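The side view puts the lid at about 59° and the wrist view at about 61°. The bottle is standing free, and the other things sit at the pixels where they started. Handing in.

```bash
python3 - <<'E'
from h import *
from cell import sign_off
t=get_image("top");print(at_z(t,340,195,96).round(0));s=state();print(s["joint_velocities"].round(2),s["clock"],s["width"])
print(sign_off())
E
```

```text
[ 575. -211.   96.]
[-0.06 -0.03 -0.    0.07 -0.1  -0.05] 16.525 15.196090820196009
the job is handed in; nothing more can be done
None
```

The bottle is standing upright and released, and the gripper is holding the lid open at about 60°. I handed the job in at 16.5 s; the hand-in gives no verdict, so these are my own last checks.

- **Bottle:** I took the farthest of the four bottles by its flat sides, turned it upright and set it down. It stands free at about (575, −211), roughly 5 cm from where its bottom was when it lay. I saw it upright in all three cameras.
- **Lid:** The gripper holds the pull's disc, with the fingers closed to 15 mm on a 16 mm disc. The arm was essentially still (joint speeds 0.1°/s or less), and the only contact I could see was at the fingers.
- **Lid angle:** My estimates differ a little. The side camera gave about 59°, the wrist camera about 61°, and the arm's own position 58–60°. All are inside the allowed 53–67°.
- **Side force:** About 7 N of sideways force showed at the wrist, from a small sideways misalignment of about 1 mm. I left it because it is harmless.
- **Other things:** The pump bottle, tape roll, carton, tube rack and look-alike bottles looked unmoved in the top and side views. I judged that by eye and did not measure it.

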